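# Tighten a rubber-mounted foot bolt with a ratchet wrench

### The arm

A 6-joint arm with a two-finger parallel gripper is mounted at the origin on the work surface. World frame = base frame: x ahead of the robot, y to its left, z up, the work surface at z = 0. Lengths are in m, angles in rad, forces in N, time in s.
With the tool pointing down it reaches from about 0.325 to 0.775 m from the base axis. Payload 5.5 kg.
Tool frame: the origin (TCP) lies midway between the tips of the shut fingers; the grasp point (between the pads) lies 19 mm behind it; z points along the fingers, y is the direction in which the jaws open and shut (so a half turn about z gives the same grasp; the last joint's range is limited). The gripper opens to 85 mm and grips with 20 to 120 N. Pads are 22 mm wide; open, the fingers measure 114 mm over their backs; the gripper's body (76 mm by 85 mm) begins 54 mm behind the grasp point. The pads swing forward as they close: fully open they stand 13 mm farther back than shut.
Start: joints at [1.222, 0.091, 1.231, -0, 1.82, -0.057], TCP at [0.173, 0.575, 0.231] pointing down, gripper open.
Joint ranges: [-2.87, 2.87], [-0.86, 2.18], [0.17, 2.46], [-1.51, 4.65], [0.06, 2.69], [-2.65, 2.65]. Speed limits (rad/s): [2.57, 2.57, 3.01, 3.14, 3.14, 3.14].

### API

Orientations are given as a unit quaternion [w, x, y, z].
In Python, from cell import bot, imaging gives the robot as it stands.
- The arm moves only by the tool arm_command, never from a script. Its argument "plan" is text: rows parted by semicolons, each of 6 numbers parted by spaces: the shift along the tool's x, y, z in units of 30 mm (1.0 is 30 mm), then the turn, a rotation vector about the tool's x, y, z in units of 8 degrees (1.0 is 8 degrees). In form: x y z ax ay az; .... A call has 1 to 12 rows; each row is the pose to reach, as a shift and turn from the pose commanded when the call began, along the tool's axes at that moment; what a row does not reach only later rows make up. A row lasts 1/8 s, in which the tool goes at most 62.5 mm and 10.7 degrees, less where a joint would pass 70% of its speed; a pose out of reach is approached as far as the arm can. A call with a gripper value outside its range is refused whole. "grip" is the gripper command: -1 is fully open, 1 is shut, values between are in proportion, set as the call begins (left out, the last holds). The fingers move at their own pace and stop on an object; "squeeze" is the grip in N (left out, the last holds). Time passes only in rows, so rows that repeat a pose let the fingers close. It gives the time, the measured TCP pose, the force and the opening at its end, in the units of the state.
- bot.get_state(): the state, without advancing time (a new reading comes with each control period).
- imaging.snapshot(name): name is "scene" or "side" or "wrist"; returns a dict with "color" (420x560x3 uint8, red, green, blue), "fov_y" (degrees; the focal length in pixels is half the picture's height over the tangent of half this angle, whatever the lens; pixels are square), "cx", "cy" (the principal point, pixels), "k1" (the pictures are not rectified: a ray, as slopes to the right and down, at radius r is drawn at 1 + k1 r^2 times it, then the intrinsics apply), "eye" and "attitude" of the camera in the world; the wrist camera has in their place "mount" (4x4, takes a point from camera to tool coordinates, whose origin is the TCP and whose axes are the flange's). Camera axes: x right, y down, z forward; pixel columns grow to the right and rows downward; lengths in m; the calibration is good to about 2 mm. A picture is of the moment at which its call begins: read the wrist's pose just before it. There is no depth.
- bot.job_done(): hands the job in, once; it reports no verdict.
The state is a dict: "t": time; "joint_pos": joint angles; "dq": joint speeds; "joint_torque": joint torques, N m; "position": TCP position; "tool_rot": TCP orientation; "wrist_force": force on the tool from outside, world axes, zero at the start; "ft_torque": the same for the moment, N m; "opening": opening from 0.0 (shut) to 1.0 (fully open).
Only numpy, scipy, OpenCV 4.12 (cv2) and the standard library are available. Lean on these libraries where they do the work, as an engineer would, in place of code of your own. Each camera call takes 0.05 s, during which the arm holds its last target. There are 200 camera calls.

### The job

Take the ratchet wrench from its mat, fit its ring fully down over the hex bolt of the blue machine foot and ratchet the bolt clockwise, swinging the handle back and forth between the studs, until the bolt meets its stop and you have pulled it up firmly, without wringing the rubber mount. Turn the bolt only with the wrench. Then lay the wrench back flat on its mat; leave the carton, capacitor and pipe collar where they are.

Things in the scene. Friction and masses are not known exactly. Their poses are not given: they have to be found in the camera images.
- foot: Fixed blue steel plate, 170 x 170 x 12 mm. Origin: centre of its underside, below the bolt's axis; z up. Three steel studs, 16 mm thick, tops 120 mm above the bench, stand 62 mm from the bolt's axis, towards +x and 60 degrees either side of -x. The gap centred on -x faces the robot (within 20 degrees); in it the seated wrench swings 40 degrees either side before its handle meets a stud.
- bolt_seat (a point): On the bolt's vertical axis, on top of its round flange (38 mm diameter), 70 mm above the bench; turns with the bolt, x square to one flat. The steel hexagon above it is 27 mm across flats, 10 mm tall, topped by a 4 mm chamfer that centres the ring. When the wrench is fully on, the underside of its ring lies 1 mm below this point; while the hexagons are out of line it stays about 10 mm above it.
- bolt (a joint): Turn of the bolt in the mount, rad; grows as it is tightened, clockwise from above; starts between 1.3 and 1.6; hard stop at 3.0. Until the stop it turns against a steady drag of about 0.4 N m (3.5 N at the wrench's grip point), and it stays where it is left.
- mount (a joint): Twist of the round rubber mount (68 mm diameter, metal cap with a small lug at its rim) that carries the bolt, rad; 0 at rest, positive clockwise from above. A spring of 8 N m/rad: 0.05 while the bolt turns, rising steadily once the bolt is on its stop. Pulled up firmly: 0.12 to 0.25, which is 8.5 to 17 N at the wrench's grip point; beyond 0.25 the rubber tears.
- wrench: Ratchet ring wrench, 0.46 kg, lying flat. Origin: ring's centre at its underside, z up, handle along -x. Ring 62 mm diameter, 26 mm tall, hex hole 28.5 mm across flats at any angle to the handle (not measured): press lightly and swing until it drops on. Clockwise from above it drives; back it slips, 20 degrees a tooth; about 12 degrees play. Handle 20 wide, 28 deep, 62 to 232 mm from the origin.
- wrench_grip (a point): A good place to grip: on the handle, 115 mm from the ring's centre along -x of the wrench, midway across its width, 20 mm above the wrench's underside. Axes as the wrench's. The wrench's centre of mass lies 93 mm from the ring's centre. Seated, the ring can bind on the bolt while load is on: swing back to slacken it before lifting, and rock it if it sticks.
- mat: Fixed grey mat, 320 x 120 x 4 mm, long side along its x; origin: centre of its underside. The wrench starts on it, ring towards +x, to the robot's left or right.
- carton: Bystander: open cardboard carton of rods, 170 x 120 x 50 mm, on the side away from the mat. Origin: centre of its underside.
- capacitor: Bystander: upright aluminium capacitor can, 48 mm diameter, 88 mm tall. Origin: centre of its underside.
- pipe_collar: Bystander: upright steel pipe collar, 52 mm diameter, 45 mm tall. Origin: centre of its underside.
Not all that is in view belongs to the job. Leave any purple look-alike of the foot alone.

How it is judged:
On the way, in this order (a step that is already met when the one before it is completed fails the run):
1. the wrench's ring is fully down on the bolt (horizontal distance between wrench and bolt_seat below 0.004 m and z of wrench in the frame of bolt_seat below 0.003 m and angle between wrench's own z axis and vertical below 0.12 rad), for 0.2 s.
2. the bolt is against its stop and pulled up firmly by the wrench (value of joint bolt above 2.96 rad and value of joint mount above 0.12 rad and horizontal distance between wrench and bolt_seat below 0.005 m), for 0.1 s.
At the end, for the whole second after the job is handed in: The bolt's turn is above 2.94 rad and the mount is relaxed within 0.03 rad; the wrench lies flat and still on the mat (tilt below 0.06 rad, underside below 9 mm), with ring centre and grip point both within 140 mm of the mat's centre along its length and 50 mm across (value of joint bolt above 2.94 rad and value of joint mount between -0.03 and 0.03 rad and x of wrench in the frame of mat between -0.14 and 0.14 m and y of wrench in the frame of mat between -0.05 and 0.05 m and x of wrench_grip in the frame of mat between -0.14 and 0.14 m and y of wrench_grip in the frame of mat between -0.05 and 0.05 m and height (world z) of wrench below 0.009 m and angle between wrench's own z axis and vertical below 0.06 rad and linear speed of wrench below 0.02 m/s); the robot touches nothing.
It fails at once if the rubber mount wrung beyond 0.25 rad either way (value of joint mount above 0.25 rad or value of joint mount below -0.25 rad).
It fails at once if the bolt turned or pushed by the fingers or arm instead of the wrench (contact force between any of the fingers, the arm and bolt above 2 N).
It fails at once if the carton, capacitor or pipe collar moved more than 20 mm (distance of any of carton, capacitor, pipe_collar from where it was at the start of the episode above 0.02 m).
It also fails if it takes over 72 s, if anything falls off the work surface, if the arm or the gripper's body presses on something with over 40 N, if the wrist force passes 120 N, or if a joint passes its speed limit or range.

## Working session

There is one attempt and no reset: what is moved stays moved. The work goes in short steps, Python scripts to look and compute and a tool call to move; the robot and the scene stay as the last step left them, time stands still between calls to the robot, and variables do not carry over. Pictures are saved under pics/ and viewed, about 8 in all and at most 12, crops included, and the job is handed in when it is done.

Besides the shell and the picture viewer there is one more tool, called after "Emit:" by a JSON object that holds its "api" and its "payload", one argument or row to a line. arm_command: Moves the arm, as the interface text tells. Its arguments: {"type":"object","properties":{"plan":{"type":"string"},"grip":{"type":"number"},"squeeze":{"type":"number"}},"required":["plan"]}

```bash
mkdir -p pics; ls; cat > h.py <<'E'
import numpy as np, cv2
from scipy.spatial.transform import Rotation as R
from cell import bot, imaging
def rot(q): return R.from_quat([q[1],q[2],q[3],q[0]]).as_matrix()
def cam(s,st=None):
    f=s["color"].shape[0]/2/np.tan(np.radians(s["fov_y"])/2)
    K=np.array([[f,0,s["cx"]],[0,f,s["cy"]],[0,0,1]])
    if "mount" in s:
        T=np.eye(4);T[:3,:3]=rot(st["tool_rot"]);T[:3,3]=st["position"]
        T=T@np.array(s["mount"]);e,A=T[:3,3],T[:3,:3]
    else:
        e=np.array(s["eye"]);A=np.array(s["attitude"])
        A=rot(A) if A.size==4 else A.reshape(3,3)
    return K,s["k1"],e,A
def ray(c,uv,z):
    """pixel -> world point at height z"""
    K,k1,e,A=c
    p=cv2.undistortPoints(np.array(uv,float).reshape(-1,1,2),K,np.array([k1,0,0,0.])).reshape(-1,2)
    d=np.c_[p,np.ones(len(p))]@A.T
    return e+d*((z-e[2])/d[:,2])[:,None]
def proj(c,P):
    K,k1,e,A=c
    q=(np.atleast_2d(P)-e)@A
    return cv2.projectPoints(q,np.zeros(3),np.zeros(3),K,np.array([k1,0,0,0.]))[0].reshape(-1,2)
def save(n,img,s=1): cv2.imwrite(n,cv2.resize(img[:,:,::-1],None,fx=s,fy=s,interpolation=cv2.INTER_CUBIC))
E
python3 - <<'E'
from h import *
import pickle
st=bot.get_state(); print(st)
for n in("scene","side","wrist"):
    st=bot.get_state(); s=imaging.snapshot(n); pickle.dump((s,st),open(n+".pkl","wb"))
    print(n,{k:v for k,v in s.items() if k!="color"})
    save(f"pics/{n}0.png",s["color"],1.4)
E
```

```text
pics
{'t': 0.0, 'joint_pos': array([ 1.22224674e+00,  9.18610057e-02,  1.23191292e+00, -1.78292427e-05,
        1.81981738e+00, -5.66992206e-02]), 'dq': array([-9.55678384e-04, -2.77891954e-04, -8.24525638e-04, -1.49764393e-05,
        1.67587074e-03,  2.58683579e-03]), 'joint_torque': array([-1.07868382e-04, -4.58731914e+01, -4.18027532e+01, -1.81005466e-04,
        1.15951258e-02, -3.03598017e-05]), 'position': array([0.1725402 , 0.57434621, 0.23013433]), 'tool_rot': array([-1.92639811e-04,  1.45409933e-01,  9.89370988e-01, -9.80619484e-04]), 'wrist_force': array([ 0.22020563, -0.67375262,  0.49584538]), 'ft_torque': array([-0.029492  ,  0.01096644, -0.00274784]), 'opening': 1.001272090367923}
scene {'fov_y': 46.21760998448409, 'cx': 273.2735844544007, 'cy': 198.4096672042929, 'k1': -0.032383375176061005, 'eye': array([ 1.39767677, -0.55072909,  0.94433627]), 'attitude': array([-0.35029801,  0.79497732,  0.45314137, -0.19991313])}
side {'fov_y': 44.72272683307905, 'cx': 272.1693639943982, 'cy': 204.98850908664625, 'k1': 0.02610503657131575, 'eye': array([ 0.02062837, -0.80338959,  1.15460557]), 'attitude': array([-0.3329017 ,  0.88399034, -0.30973075,  0.10864803])}
wrist {'fov_y': 71.35939841509077, 'cx': 274.8082792406274, 'cy': 209.7130303976192, 'k1': 0.018668430684920335, 'mount': array([[ 9.99279497e-04, -9.51928420e-01, -3.06318926e-01,
         7.84966433e-02],
       [ 9.99998537e-01,  1.37650135e-03, -1.01545381e-03,
        -8.89594230e-04],
       [ 1.38828775e-03, -3.06317463e-01,  9.51928403e-01,
        -1.42618785e-01],
       [ 0.00000000e+00,  0.00000000e+00,  0.00000000e+00,
         1.00000000e+00]])}
```

View pics/scene0.png

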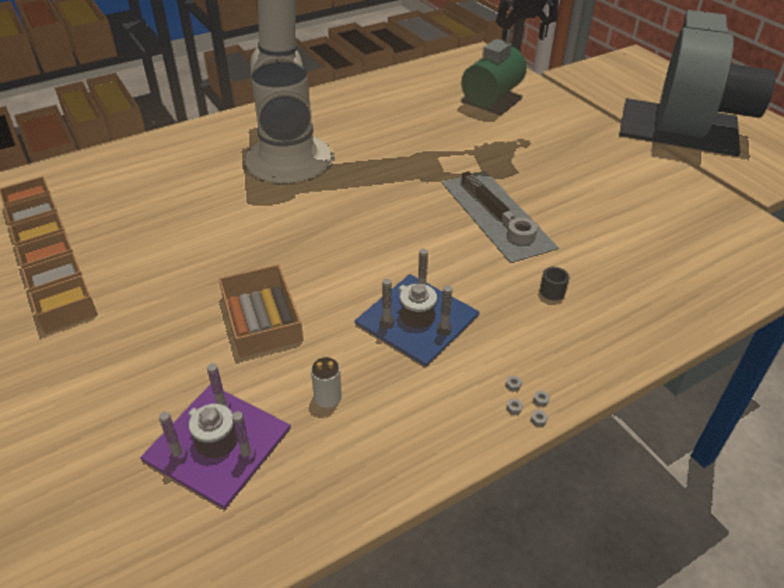

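View pics/side0.png

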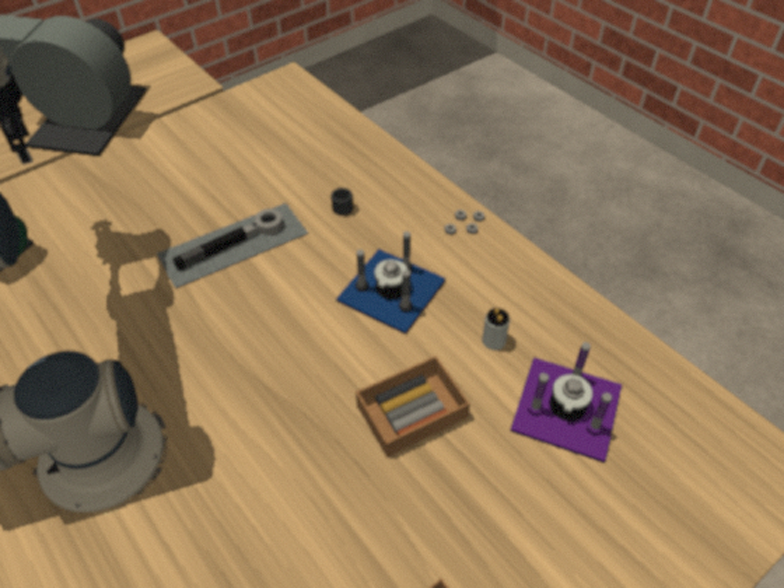

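Scene view (1.4×): candidates for the foot are the blue plate with its bolt at (419,290) and the purple look-alike at (210,415), so I take the blue one. The wrench lies on the grey mat, ring at (521,230) and handle end at (465,178). In the side view the ring is at (269,218) and the blue bolt at (391,268). Next I compute positions from both cameras.

```bash
python3 - <<'E'
from h import *
import pickle
np.set_printoptions(precision=4,suppress=True)
D={n:pickle.load(open(n+".pkl","rb")) for n in("scene","side")}
pts={"scene":dict(bolt=((419,289),.084),ring=((522,229),.03),hend=((467,177),.036),st1=((387,282),.12),st2=((423,252),.12),st3=((447,289),.12),m1=((443,182),.004),m2=((484,173),.004),m3=((557,246),.004),m4=((513,260),.004)),
"side":dict(bolt=((391,267),.084),ring=((269,217),.03),hend=((180,262),.036),st1=((361,255),.12),st2=((407,236),.12),st3=((407,276),.12),m1=((163,254),.004),m2=((287,206),.004),m3=((307,236),.004),m4=((173,283),.004))}
for n in pts:
    s=D[n][0];c=cam(s);print(n)
    for k,(uv,z) in pts[n].items(): print(k,ray(c,np.array(uv)/1.4,z)[0])
    hsv=cv2.cvtColor(s["color"],cv2.COLOR_RGB2HSV)
    for nm,lo,hi in(("blue",(100,120,40),(122,255,255)),):
        m=cv2.inRange(hsv,lo,hi)
        N,l,S,C=cv2.connectedComponentsWithStats(m)
        for i in range(1,N):
            if S[i,4]>300: print(nm,S[i],ray(c,cv2.minAreaRect(np.argwhere(l==i)[:,::-1].astype(np.float32))[0],.012)[0])
E
```

```text
scene
bolt [ 0.6473 -0.03    0.084 ]
ring [0.5556 0.2933 0.03  ]
hend [0.3431 0.3016 0.036 ]
st1 [ 0.6349 -0.0905  0.12  ]
st2 [0.5987 0.0087 0.12  ]
st3 [ 0.7036 -0.0098  0.12  ]
m1 [0.294  0.2699 0.004 ]
m2 [0.313  0.3774 0.004 ]
m3 [0.6155 0.3446 0.004 ]
m4 [0.6035 0.2348 0.004 ]
blue [ 494  226   66  108 1996] [1.0756 0.3516 0.012 ]
side
bolt [ 0.6348 -0.0345  0.084 ]
ring [0.5466 0.3006 0.03  ]
hend [0.3198 0.2965 0.036 ]
st1 [0.588  0.0027 0.12  ]
st2 [ 0.6934 -0.014   0.12  ]
st3 [ 0.6233 -0.0984  0.12  ]
m1 [0.3105 0.3739 0.004 ]
m2 [0.6123 0.3312 0.004 ]
m3 [0.5922 0.2182 0.004 ]
m4 [0.2872 0.2819 0.004 ]
blue [ 242  180   74   57 1463] [ 0.6347 -0.0314  0.012 ]
```

Emit:
{"api": "arm_command", "payload": {
  "plan": "-20.4 -14.9 -2.3 0 0 17; -20.4 -14.9 -2.3 0 0 17; -20.4 -14.9 -2.3 0 0 17; -20.4 -14.9 -2.3 0 0 17; -20.4 -14.9 -2.3 0 0 17; -20.4 -14.9 -2.3 0 0 17; -20.4 -14.9 -2.3 0 0 17; -20.4 -14.9 -2.3 0 0 17; -20.4 -14.9 -2.3 0 0 17; -20.4 -14.9 -2.3 0 0 17; -20.4 -14.9 -2.3 0 0 17; -20.4 -14.9 -2.3 0 0 17"
}}

```text
t: 1.65
position: [0.6244, -0.0226, 0.2991]
tool_rot: [-0.0, 0.956, 0.292, -0.0]
wrist_force: [1.2, 1.7, -0.2]
opening: 1.001
```

```bash
python3 - <<'E'
from h import *
import pickle
imaging.snapshot("wrist")
st=bot.get_state(); s=imaging.snapshot("wrist"); pickle.dump((s,st),open("wb.pkl","wb"))
print(st["position"],st["tool_rot"],st["joint_pos"],np.abs(st["dq"]).max())
c=cam(s,st)
for p in([.641,-.033,.084],[.7,-.012,.12],[.63,-.094,.12],[.593,.006,.12]): print(proj(c,p))
save("pics/wb.png",s["color"],1.4)
E
```

```text
[ 0.6274974  -0.02923824  0.29615289] [ 0.00136845  0.95833502  0.28563897 -0.00157842] [-0.0986875   0.19651422  0.99959861 -0.00400943  1.94736247  0.89129043] 0.15239937289959074
[[282.26913012 173.52562054]]
[[297.89264331 122.30066588]]
[[321.85320572 216.04696325]]
[[230.7314279  196.13319238]]
```

View pics/wb.png

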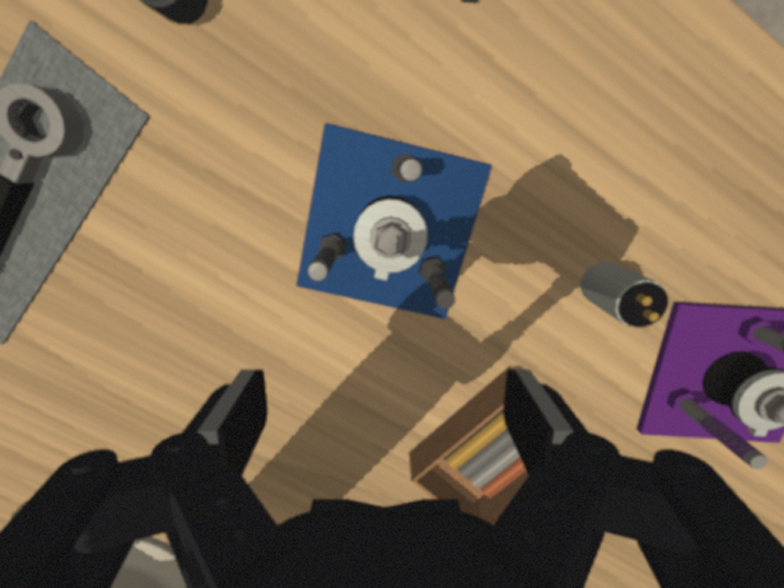

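```bash
python3 - <<'E'
from h import *
import pickle
s,st=pickle.load(open("wb.pkl","rb"))
save("pics/wbc.png",s["color"][80:230,200:360],5)
E
```

```text
(no output)
```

View pics/wbc.png

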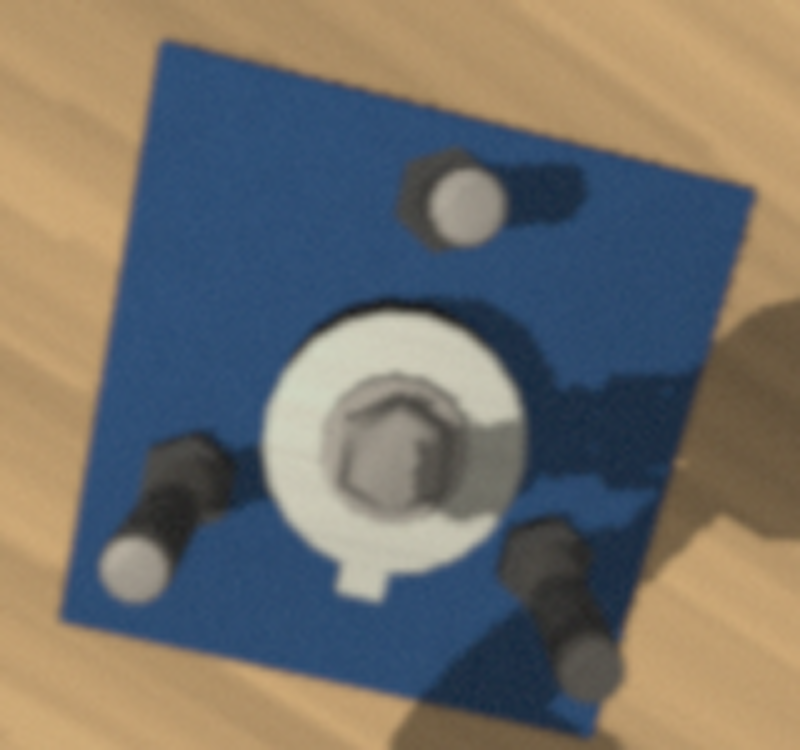

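```bash
python3 - <<'E'
from h import *
import pickle
from scipy.optimize import least_squares
np.set_printoptions(precision=4,suppress=True)
s,st=pickle.load(open("wb.pkl","rb")); c=cam(s,st)
px=lambda u,v:(np.array([u,v])+.0)/5+[200,80]-.4
obs=[(396,448,0,0,.07),(395,455,0,0,.084)]
a=np.radians([0,120,240])
obs+=[(u,v,.062*np.cos(t),.062*np.sin(t),.12) for (u,v),t in zip([(468,207),(135,569),(590,667)],a)]
obs+=[(u,v,x*.085,y*.085,.012) for (u,v,x,y) in [(162,40,1,1),(755,190,1,-1),(592,738,-1,-1),(62,622,-1,1)]]
def w(p,o): C,S=np.cos(p[2]),np.sin(p[2]); return [p[0]+C*o[2]-S*o[3],p[1]+S*o[2]+C*o[3],o[4]]
f=lambda p:(proj(c,[w(p,o) for o in obs])-[px(o[0],o[1]) for o in obs]).ravel()
r=least_squares(f,[.64,-.03,.35]); print(r.x,np.degrees(r.x[2]));print(r.fun.reshape(-1,2))
for o in obs[:2]: print(ray(c,px(o[0],o[1]),o[4]))
# wrench, rough (px in 1.4 picture)
print(ray(c,np.array([(29,119),(148,117),(33,22)])/1.4,.03))
# scene/side check
for n in("scene","side"):
    q=cam(pickle.load(open(n+".pkl","rb"))[0]); print(n,proj(q,[*r.x[:2],.084])*1.4)
    print(ray(q,np.array({"scene":[(235,318),(260,310),(297,295),(240,350),(299,345),(326,395)],"side":[(357,395),(437,362),(468,405),(388,450)]}[n])/1.4,.03))
E
```

```text
[ 0.6406 -0.0282  0.3508] 20.096846120509568
[[-0.1969  0.4223]
 [ 0.1861  1.0681]
 [-0.0265 -0.5222]
 [-0.1713  0.0827]
 [ 0.8605  0.968 ]
 [-0.9817 -1.3052]
 [ 1.16   -1.0398]
 [ 0.2813  0.6056]
 [-1.2908  0.256 ]]
[[ 0.6412 -0.0281  0.07  ]]
[[ 0.6415 -0.0272  0.084 ]]
[[0.5452 0.2999 0.03  ]
 [0.6059 0.2125 0.03  ]
 [0.6216 0.3208 0.03  ]]
scene [[417.829  286.4808]]
[[ 0.4923 -0.3328  0.03  ]
 [ 0.4966 -0.2846  0.03  ]
 [ 0.4952 -0.2074  0.03  ]
 [ 0.571  -0.3547  0.03  ]
 [ 0.6134 -0.2596  0.03  ]
 [ 0.737  -0.2692  0.03  ]]
side [[391.2767 263.9029]]
[[ 0.4162 -0.2057  0.03  ]
 [ 0.5795 -0.2426  0.03  ]
 [ 0.5607 -0.3493  0.03  ]
 [ 0.3908 -0.3288  0.03  ]]
```

Emit:
{"api": "arm_command", "payload": {
  "plan": "0.8 -12.6 0 0 0 4.2; 0.8 -12.6 0 0 0 4.2; 0.8 -12.6 0 0 0 4.2; 0.8 -12.6 0 0 0 4.2; 0.8 -12.6 0 0 0 4.2; 0.8 -12.6 0 0 0 4.2; 0.8 -12.6 0 0 0 4.2; 0.8 -12.6 0 0 0 4.2; 0.8 -12.6 0 0 0 4.2; 0.8 -12.6 0 0 0 4.2"
}}

```text
t: 3.0
position: [0.4308, 0.3036, 0.2992]
tool_rot: [0.0, 1.0, 0.006, -0.0]
wrist_force: [-0.3, -1.0, 0.1]
opening: 1.0
```

```bash
python3 - <<'E'
from h import *
import pickle
imaging.snapshot("wrist")
st=bot.get_state(); s=imaging.snapshot("wrist"); pickle.dump((s,st),open("ww.pkl","wb"))
print(st["position"],st["tool_rot"],st["joint_pos"],np.abs(st["dq"]).max())
save("pics/ww.png",s["color"],1.4)
E
```

```text
[0.43073664 0.30372433 0.29922095] [ 8.38605886e-05  9.99984131e-01  5.63290697e-03 -2.25963158e-05] [ 5.49682148e-01 -8.00857654e-02  1.28143001e+00 -1.28810951e-04
  1.94037389e+00  2.10916608e+00] 0.005836535034742985
```

View pics/ww.png

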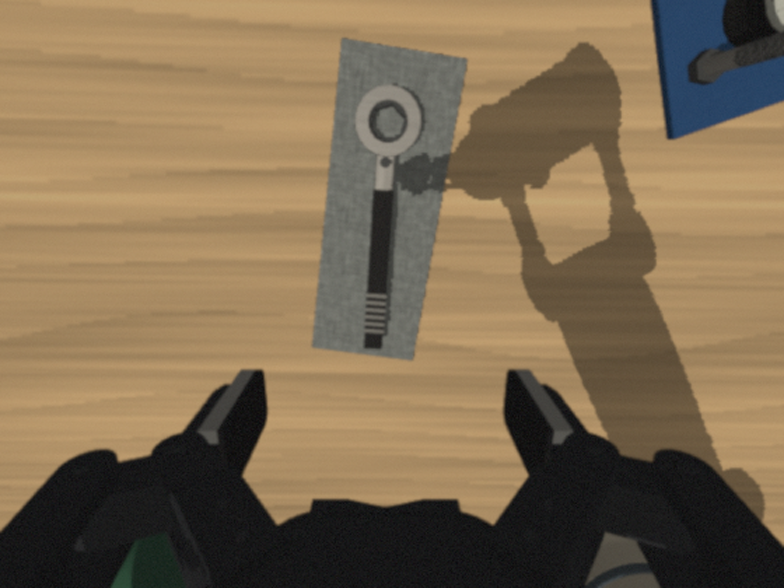

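```bash
python3 - <<'E'
from h import *
import pickle
np.set_printoptions(precision=4,suppress=True)
s,st=pickle.load(open("ww.pkl","rb")); c=cam(s,st)
r=ray(c,np.array([(389,121)])/1.4,.03)[0]
h=ray(c,np.array([(383,191),(373,346),(367,320),(387,320),(373,195),(393,195)])/1.4,.038)
m=ray(c,np.array([(342,38),(467,59),(413,360),(312,346)])/1.4,.004)
print("ring",r,"handle",h,"\nmat",m,m.mean(0),np.linalg.norm(np.diff(m,axis=0),axis=1))
print("yaw mat",np.degrees(np.arctan2(*(m[0]+m[1]-m[2]-m[3])[1::-1])))
for p in h[:2]:
    d=r-p; print(np.linalg.norm(d[:2]),np.degrees(np.arctan2(d[1],d[0])))
q=[cam(pickle.load(open(n+".pkl","rb"))[0]) for n in("scene","side")]
print([proj(k,r)*1.4 for k in q])
E
```

```text
ring [0.5449 0.2996 0.03  ] handle [[0.4824 0.3045 0.038 ]
 [0.3198 0.3135 0.038 ]
 [0.3498 0.3199 0.038 ]
 [0.35   0.2988 0.038 ]
 [0.4785 0.314  0.038 ]
 [0.4788 0.2948 0.038 ]] 
mat [[0.6175 0.3441 0.004 ]
 [0.6017 0.2266 0.004 ]
 [0.2863 0.2669 0.004 ]
 [0.3031 0.3856 0.004 ]] [0.4522 0.3058 0.004 ] [0.1186 0.318  0.1199]
yaw mat -7.395841505650902
0.06268415056266981 -4.4538672878711285
0.2255357323464271 -3.5270072459011637
[array([[521.1199, 225.416 ]]), array([[268.6118, 217.558 ]])]
```

Emit:
{"api": "arm_command", "payload": {
  "plan": "0 -0.11 2 0 0 0.52; 0 -0.11 4 0 0 0.52; 0 -0.11 6 0 0 0.52; 0 -0.11 7.5 0 0 0.52; 0 -0.11 8.5 0 0 0.52; 0 -0.11 9 0 0 0.52; 0 -0.11 9.4 0 0 0.52; 0 -0.11 9.66 0 0 0.52; 0 -0.11 9.66 0 0 0.52"
}}

```text
t: 4.22
position: [0.4301, 0.3081, 0.0097]
tool_rot: [-0.0, 1.0, -0.03, 0.0]
wrist_force: [-0.3, -0.1, 0.0]
opening: 1.0
```

Emit:
{"api": "arm_command", "payload": {
  "plan": "0 0 0 0 0 0; 0 0 0 0 0 0; 0 0 0 0 0 0; 0 0 0 0 0 0; 0 0 0 0 0 0; 0 0 0 0 0 0; 0 0 0 0 0 0; 0 0 0 0 0 0",
  "grip": 1,
  "squeeze": 80
}}

```text
t: 5.22
position: [0.4302, 0.3084, 0.0101]
tool_rot: [-0.0, 1.0, -0.03, 0.0]
wrist_force: [-0.8, 0.8, 5.4]
opening: 0.215
```

Emit:
{"api": "arm_command", "payload": {
  "plan": "0 0 -0.5 0 0 0; 0 0 -1.5 0 0 0; 0 0 -3 0 0 0; 0 0 -5 0 0 0; 0 0 -6 0 0 0; 0 0 -6 0 0 0; 0 0 -6 0 0 0"
}}

```text
t: 6.1
position: [0.4291, 0.3075, 0.1867]
tool_rot: [0.001, 1.0, -0.03, -0.002]
wrist_force: [-1.0, 0.3, -4.9]
opening: 0.214
```

```bash
python3 - <<'E'
from h import *
import pickle
st=bot.get_state(); s=imaging.snapshot("wrist"); pickle.dump((s,st),open("wg.pkl","wb"))
print({k:st[k] for k in("position","tool_rot","wrist_force","ft_torque","opening")})
save("pics/wg.png",s["color"],1.4)
E
```

```text
{'position': array([0.42910693, 0.30751723, 0.18672833]), 'tool_rot': array([ 0.00123972,  0.99955762, -0.0296602 , -0.00181455]), 'wrist_force': array([-1.01783042,  0.2947978 , -4.8888571 ]), 'ft_torque': array([-0.03931536,  0.12492872, -0.01133293]), 'opening': 0.21404615941243074}
```

View pics/wg.png

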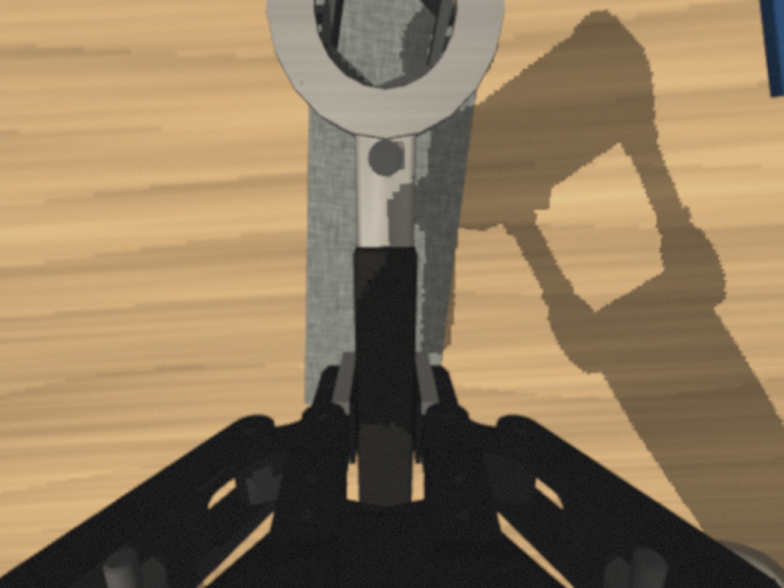

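```bash
python3 - <<'E'
from h import *
import pickle
np.set_printoptions(precision=4,suppress=True)
s,_=pickle.load(open("wg.pkl","rb"))
c=cam(s,dict(tool_rot=[1,0,0,0],position=[0,0,0]))
for z in(-.020,-.017,-.023): print(z,ray(c,np.array([(386,137),(267,12),(503,12),(386,88)])/1.4,z)[:,:2].tolist())
print(ray(c,np.array([(355,250),(417,250)])/1.4,-.028))
st=bot.get_state();M=rot(st["tool_rot"]);print(M, st["position"])
E
```

```text
-0.02 [[0.08435046867299012, 0.0013307728332209222], [0.11392917998167364, -0.029137192077633607], [0.11401814692812542, 0.0311925044321547], [0.09664687999148427, 0.0013063380051004155]]
-0.017 [[0.08451691218132479, 0.0013442777379858617], [0.1148193121185233, -0.02986913275735925], [0.11491045577804379, 0.03193662249177914], [0.09711417409976122, 0.001319245074244121]]
-0.023 [[0.08418402516465547, 0.0013172679284559829], [0.11303904784482396, -0.02840525139790797], [0.11312583807820706, 0.03044838637253026], [0.09617958588320732, 0.00129343093595671]]
[[ 0.054  -0.0075 -0.028 ]
 [ 0.054   0.0102 -0.028 ]]
[[ 0.9982 -0.0592 -0.0045]
 [-0.0592 -0.9982 -0.0028]
 [-0.0043  0.0031 -1.    ]] [0.4289 0.3074 0.1862]
```

Emit:
{"api": "arm_command", "payload": {
  "plan": "0.6 1.4 0 0 0 -0.7; 1.2 3 0 0 0 -1.5; 1.8 4.6 0 0 0 -2.3; 2.4 6.2 0 0 0 -3.1; 3 7.8 0 0 0 -3.9; 3.7 9.4 0 0 0 -4.7; 4.3 11 0 0 0 -5.4; 4.9 12.4 0 0 0 -6.0; 5.2 13.4 0 0 0 -6.5; 5.4 13.8 0 0 0 -6.67; 5.4 13.8 0 0 0 -6.67; 5.4 13.8 0 0 0 -6.67"
}}

```text
t: 7.65
position: [0.5665, -0.114, 0.1879]
tool_rot: [-0.001, 0.906, 0.422, -0.001]
wrist_force: [-0.3, -0.2, -5.4]
opening: 0.218
```

```bash
cat > st.py <<'E'
from h import *
np.set_printoptions(precision=4,suppress=True)
B=np.array([.641,-.028]); OFF=np.array([.1152,.001])
def report():
    st=bot.get_state();M=rot(st["tool_rot"]);p=st["position"]
    yaw=np.degrees(np.arctan2(M[1,0],M[0,0]))
    ring=(p+M@np.array([*OFF,.006]))
    print("t",st["t"],"pos",p,"yaw",round(yaw,2),"tilt",M[:,2],"ring",ring,"err tool(mm)",(M.T@np.array([*(B-ring[:2]),0]))*1e3)
    F=st["wrist_force"]; r=np.append(p[:2]-B,0)
    print("F",F,"T",st["ft_torque"],"Fcw tangential",-np.cross(r/np.linalg.norm(r),F)[2],"op",st["opening"],"q6",st["joint_pos"][5])
    return st,M
if __name__=="__main__": report()
E
python3 st.py
```

```text
t 7.65 pos [ 0.5665 -0.114   0.1879] yaw 49.96 tilt [-0.0026  0.001  -1.    ] ring [ 0.6414 -0.0265  0.1818] err tool(mm) [-1.4054  0.6797 -0.0005]
F [-0.2807 -0.2173 -5.4024] T [-0.0283 -0.0008  0.0103] Fcw tangential 0.0700621651410045 op 0.21847262785020732 q6 0.4411603788244335
```

Emit:
{"api": "arm_command", "payload": {
  "plan": "-0.05 0.02 0.6 0 0 0; -0.05 0.02 1.2 0 0 0; -0.05 0.02 1.8 0 0 0; -0.05 0.02 2.3 0 0 0; -0.05 0.02 2.7 0 0 0; -0.05 0.02 2.7 0 0 0; -0.05 0.02 2.7 0 0 0"
}}

```text
t: 8.52
position: [0.567, -0.1165, 0.1092]
tool_rot: [0.0, 0.906, 0.422, 0.0]
wrist_force: [-0.4, 1.1, -5.5]
opening: 0.211
```

```bash
python3 - <<'E'
from st import *
report()
s=imaging.snapshot("scene");t=imaging.snapshot("side")
a=cv2.resize(s["color"][160:250,235:355],None,fx=5,fy=5,interpolation=cv2.INTER_CUBIC)[:, :390]
b=cv2.resize(t["color"][145:235,225:345],None,fx=5,fy=5,interpolation=cv2.INTER_CUBIC)[:, :400]
save("pics/hov.png",np.hstack([a,b]))
E
```

```text
t 8.525 pos [ 0.567  -0.1165  0.1092] yaw 49.96 tilt [ 0.0012 -0.0003 -1.    ] ring [ 0.6419 -0.0289  0.1033] err tool(mm) [ 0.1099 -1.2651 -0.0013]
F [-0.4003  1.1109 -5.5348] T [-0.0885  0.0732  0.0151] Fcw tangential 1.0197529013871358 op 0.21104569476370796 q6 0.43743285012670563
```

View pics/hov.png

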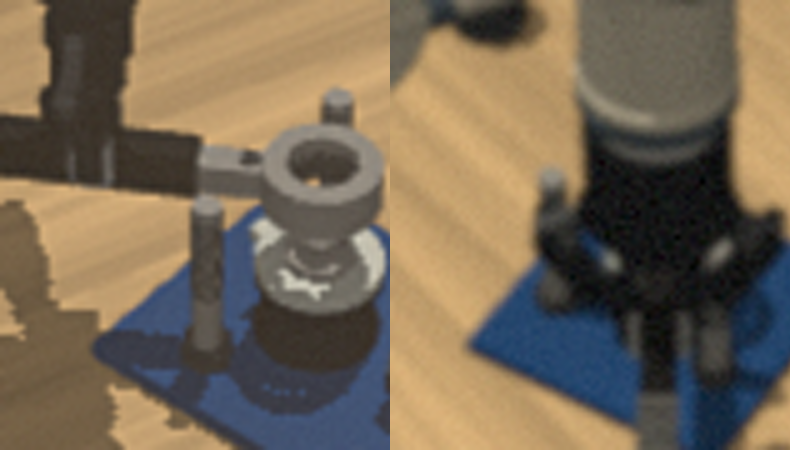

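Emit:
{"api": "arm_command", "payload": {
  "plan": "0 -0.03 0.3 0 0 0; 0 -0.03 0.5 0 0 0; 0 -0.03 0.65 0 0 0; 0 -0.03 0.75 0 0 0; 0 -0.03 0.85 0 0 0; 0 -0.03 0.85 0 0 0"
}}

```text
t: 9.38
position: [0.5664, -0.1157, 0.0838]
tool_rot: [0.0, 0.906, 0.422, 0.001]
wrist_force: [-0.4, 0.0, -1.9]
opening: 0.218
```

```bash
python3 st.py
```

```text
t 9.375 pos [ 0.5664 -0.1157  0.0838] yaw 49.97 tilt [ 0.0014  0.     -1.    ] ring [ 0.6412 -0.0281  0.0779] err tool(mm) [-0.0398 -0.2767 -0.0003]
F [-0.4365  0.0321 -1.8945] T [ 0.2752 -0.1178  0.0292] Fcw tangential 0.3532199330599851 op 0.2183206957538197 q6 0.4380533957143417
```

Emit:
{"api": "arm_command", "payload": {
  "plan": "0 0 0.15 0 0 0; 0.01 -0.27 0.25 0 0 0.5; 0.04 -0.53 0.3 0 0 1; 0.09 -0.8 0.3 0 0 1.5; 0.16 -1.06 0.3 0 0 2; 0.24 -1.31 0.3 0 0 2.5; 0.35 -1.56 0.3 0 0 3; 0.35 -1.56 0.3 0 0 3"
}}

```text
t: 10.38
position: [0.5372, -0.078, 0.0745]
tool_rot: [0.001, 0.974, 0.225, 0.001]
wrist_force: [0.1, -2.1, -0.1]
opening: 0.214
```

```bash
python3 st.py
```

```text
t 10.375 pos [ 0.5372 -0.078   0.0745] yaw 26.02 tilt [ 0.0014 -0.0015 -1.    ] ring [ 0.6411 -0.0284  0.0686] err tool(mm) [ 0.0277 -0.3903 -0.0007]
F [ 0.1442 -2.1107 -0.1021] T [-0.1894 -0.2248  0.1981] Fcw tangential -1.9642954958167433 op 0.21352644536064558 q6 0.9106393515975993
```

Emit:
{"api": "arm_command", "payload": {
  "plan": "0.01 -0.27 0 0 0 0.5; 0.04 -0.53 0 0 0 1; 0.09 -0.8 0 0 0 1.5; 0.16 -1.06 0 0 0 2; 0.24 -1.31 0 0 0 2.5; 0.35 -1.56 0 0 0 3; 0.47 -1.8 0 0 0 3.5; 0.6 -2.03 0 0 0 4; 0.75 -2.25 0 0 0 4.5; 0.92 -2.46 0 0 0 5; 0.92 -2.46 0 0 0 5"
}}

```text
t: 11.75
position: [0.5288, 0.0005, 0.0742]
tool_rot: [0.001, 0.993, -0.121, -0.001]
wrist_force: [-5.5, -1.7, 2.1]
opening: 0.218
```

```bash
python3 st.py
```

```text
t 11.75 pos [0.5288 0.0005 0.0742] yaw -13.94 tilt [-0.0017 -0.0011 -1.    ] ring [ 0.6404 -0.0282  0.068 ] err tool(mm) [ 0.5706 -0.354  -0.0013]
F [-5.5044 -1.6615  2.1139] T [-0.3576  0.4462  0.0745] Fcw tangential -2.966575405749056 op 0.21804575450551517 q6 1.7515874659527673
```

Emit:
{"api": "arm_command", "payload": {
  "plan": "0.02 0.4 0 0 0 -0.75; 0.08 0.8 0 0 0 -1.5; 0.18 1.19 0 0 0 -2.25; 0.32 1.56 0 0 0 -3; 0.5 1.92 0 0 0 -3.75; 0.71 2.26 0 0 0 -4.5; 0.96 2.58 0 0 0 -5.25; 1.25 2.86 0 0 0 -6; 1.56 3.12 0 0 0 -6.75; 1.89 3.34 0 0 0 -7.5; 2.25 3.53 0 0 0 -8.25; 2.25 3.53 0 0 0 -8.25"
}}

```text
t: 13.25
position: [0.5698, -0.1183, 0.074]
tool_rot: [-0.0, 0.899, 0.438, 0.001]
wrist_force: [0.3, 0.5, 0.2]
opening: 0.212
```

```bash
python3 st.py
```

```text
t 13.25 pos [ 0.5698 -0.1183  0.074 ] yaw 52.01 tilt [ 0.0006  0.0011 -1.    ] ring [ 0.6415 -0.0282  0.0682] err tool(mm) [-0.1523 -0.4655 -0.0001]
F [0.3129 0.5274 0.1879] T [ 0.632  -0.3405  0.0106] Fcw tangential 0.0808810783180304 op 0.2120093856021818 q6 0.3990864707482273
```

Emit:
{"api": "arm_command", "payload": {
  "plan": "0.01 -0.27 0 0 0 0.5; 0.04 -0.53 0 0 0 1; 0.09 -0.8 0 0 0 1.5; 0.16 -1.06 0 0 0 2; 0.25 -1.31 0 0 0 2.5; 0.25 -1.31 0 0 0 2.5"
}}

```text
t: 14.0
position: [0.5429, -0.0884, 0.0744]
tool_rot: [0.001, 0.961, 0.275, 0.0]
wrist_force: [0.7, -2.4, -0.4]
opening: 0.211
```

```bash
sed -i 's|    return st,M|    tq=np.cross(r,F)[2]+st["ft_torque"][2]; print("torque",tq,"mount est",tq/8)\n    return st,M|' st.py; python3 st.py
```

```text
t 14.0 pos [ 0.5429 -0.0884  0.0744] yaw 31.97 tilt [ 0.0013 -0.0014 -1.    ] ring [ 0.6412 -0.0283  0.0685] err tool(mm) [-0.0167 -0.3652 -0.0007]
F [ 0.6928 -2.381  -0.4111] T [-0.1052 -0.4143  0.0559] Fcw tangential -2.3904545591306827 op 0.21068432031804038 q6 0.7901470218433418
torque 0.331243339211843 mount est 0.04140541740148038
```

Emit:
{"api": "arm_command", "payload": {
  "plan": "0.01 -0.27 0 0 0 0.5; 0.04 -0.53 0 0 0 1; 0.04 -0.53 0 0 0 1"
}}

```text
t: 14.38
position: [0.5355, -0.0744, 0.0743]
tool_rot: [0.001, 0.978, 0.208, 0.0]
wrist_force: [-0.4, -1.7, -0.0]
opening: 0.213
```

```bash
python3 st.py
```

```text
t 14.375 pos [ 0.5355 -0.0744  0.0743] yaw 24.06 tilt [ 0.0005 -0.0011 -1.    ] ring [ 0.6411 -0.0284  0.0683] err tool(mm) [ 0.0806 -0.3979 -0.0005]
F [-0.401  -1.7452 -0.0451] T [-0.2333 -0.243   0.0868] Fcw tangential -1.435779844431393 op 0.21335292849787735 q6 0.9504937220511152
torque 0.2523682124043846 mount est 0.03154602655054808
```

Emit:
{"api": "arm_command", "payload": {
  "plan": "0.01 -0.27 0 0 0 0.5; 0.04 -0.53 0 0 0 1; 0.04 -0.53 0 0 0 1"
}}

```text
t: 14.75
position: [0.53, -0.0595, 0.0742]
tool_rot: [0.0, 0.99, 0.14, -0.0]
wrist_force: [-1.3, -3.4, 1.1]
opening: 0.213
```

```bash
python3 st.py
```

```text
t 14.75 pos [ 0.53   -0.0595  0.0742] yaw 16.1 tilt [-0.0002 -0.001  -1.    ] ring [ 0.641  -0.0285  0.0682] err tool(mm) [ 0.1847 -0.4717 -0.0005]
F [-1.3052 -3.4029  1.0987] T [-0.2013 -0.0393  0.1985] Fcw tangential -2.9174238591490766 op 0.2133330268784993 q6 1.1148395422871675
torque 0.5350816843613222 mount est 0.06688521054516527
```

Emit:
{"api": "arm_command", "payload": {
  "plan": "0 -0.13 0 0 0 0.25; 0.01 -0.27 0 0 0 0.5; 0.01 -0.27 0 0 0 0.5"
}}

```text
t: 15.12
position: [0.528, -0.0517, 0.0741]
tool_rot: [0.0, 0.994, 0.105, -0.0]
wrist_force: [-3.9, -2.7, 2.5]
opening: 0.218
```

```bash
python3 st.py
```

```text
t 15.125 pos [ 0.528  -0.0517  0.0741] yaw 12.1 tilt [-0.0005 -0.0007 -1.    ] ring [ 0.6408 -0.0285  0.0681] err tool(mm) [ 0.2604 -0.493  -0.0005]
F [-3.8878 -2.7472  2.5092] T [-0.2571  0.1218  0.2005] Fcw tangential -1.8902813284304885 op 0.2180939857339349 q6 1.1983277660024003
torque 0.4187650244710186 mount est 0.052345628058877325
```

Still drag only; continue.

Emit:
{"api": "arm_command", "payload": {
  "plan": "0.01 -0.27 0 0 0 0.5; 0.04 -0.53 0 0 0 1; 0.04 -0.53 0 0 0 1"
}}

```text
t: 15.5
position: [0.5257, -0.0357, 0.074]
tool_rot: [0.0, 0.999, 0.036, -0.0]
wrist_force: [-5.0, -2.2, 3.5]
opening: 0.219
```

```bash
python3 st.py
```

```text
t 15.5 pos [ 0.5257 -0.0357  0.074 ] yaw 4.11 tilt [-0.001  -0.0007 -1.    ] ring [ 0.6407 -0.0284  0.0679] err tool(mm) [ 0.3647 -0.3938 -0.0006]
F [-4.9821 -2.167   3.5088] T [-0.2947  0.2784  0.1566] Fcw tangential -1.8310928838240763 op 0.2191263108336508 q6 1.367214380810459
torque 0.3682460617776179 mount est 0.046030757722202234
```

Emit:
{"api": "arm_command", "payload": {
  "plan": "-0.01 -0.27 -0.02 0 0 0.5; 0.01 -0.53 -0.03 0 0 1; 0.01 -0.53 -0.03 0 0 1"
}}

```text
t: 15.88
position: [0.5256, -0.0198, 0.0746]
tool_rot: [0.0, 0.999, -0.034, 0.0]
wrist_force: [1.7, -2.3, -1.1]
opening: 0.214
```

```bash
python3 st.py
```

```text
t 15.875 pos [ 0.5256 -0.0198  0.0746] yaw -3.84 tilt [ 0.0006 -0.0007 -1.    ] ring [ 0.6405 -0.0285  0.0686] err tool(mm) [ 0.4813 -0.566  -0.0001]
F [ 1.7184 -2.2508 -1.0509] T [-0.3899 -0.4632  0.2029] Fcw tangential -2.123571377035231 op 0.21416268529701396 q6 1.5359043024454233
torque 0.44857717144435055 mount est 0.05607214643054382
```

Emit:
{"api": "arm_command", "payload": {
  "plan": "0.01 -0.27 0 0 0 0.5; 0.04 -0.53 0 0 0 1; 0.04 -0.53 0 0 0 1"
}}

```text
t: 16.25
position: [0.5276, -0.0044, 0.0746]
tool_rot: [0.001, 0.995, -0.103, -0.0]
wrist_force: [-0.1, -4.3, -1.0]
opening: 0.211
```

```bash
python3 st.py
```

```text
t 16.25 pos [ 0.5276 -0.0044  0.0746] yaw -11.83 tilt [-0.0002 -0.0013 -1.    ] ring [ 0.6402 -0.029   0.0686] err tool(mm) [ 0.5913 -1.1601 -0.0014]
F [-0.0504 -4.2598 -0.9813] T [-0.6438 -0.3218  0.5223] Fcw tangential -4.180731089858043 op 0.21147834590046657 q6 1.7052930683326601
torque 1.006362173435824 mount est 0.125795271679478
```

Emit:
{"api": "arm_command", "payload": {
  "plan": "0 -0.1 0 0 0 0.19; 0 -0.18 0 0 0 0.34; 0 -0.18 0 0 0 0.34; 0 -0.18 0 0 0 0.34"
}}

```text
t: 16.75
position: [0.5289, 0.0012, 0.0748]
tool_rot: [0.0, 0.992, -0.128, 0.0]
wrist_force: [2.3, -4.7, -3.4]
opening: 0.214
```

```bash
python3 st.py
```

```text
t 16.75 pos [0.5289 0.0012 0.0748] yaw -14.74 tilt [ 0.0004 -0.0007 -1.    ] ring [ 0.64   -0.0291  0.0688] err tool(mm) [ 0.6595 -1.3304 -0.0004]
F [ 2.2982 -4.7371 -3.3797] T [-0.8273 -0.5734  0.5519] Fcw tangential -4.006046794293402 op 0.21417682290078977 q6 1.7664368158942352
torque 1.0160405392691203 mount est 0.12700506740864004
```

```bash
python3 - <<'E'
from st import *
L=[]
for i in range(6):
    s=imaging.snapshot("scene" if i<5 else "wrist"); st=bot.get_state(); F=st["wrist_force"]; r=np.append(st["position"][:2]-B,0)
    L.append([np.cross(r,F)[2]+st["ft_torque"][2],*F,st["ft_torque"][2]])
print(np.array(L))
save("pics/stop.png",np.hstack([s["color"][:260,100:450],imaging.snapshot("scene")["color"][120:380,180:440]]),1.3)
E
```

```text
[[ 1.1917  2.0862 -5.534  -2.5798  0.6322]
 [ 1.0702  2.0471 -4.9779 -2.5238  0.5718]
 [ 1.0765  2.1057 -4.4346 -3.2548  0.6407]
 [ 1.055   1.8506 -4.5156 -2.9322  0.6028]
 [ 1.1378  1.9746 -5.3905 -3.1081  0.5912]
 [ 1.0594  2.9332 -4.7459 -2.5634  0.6128]]
```

View pics/stop.png

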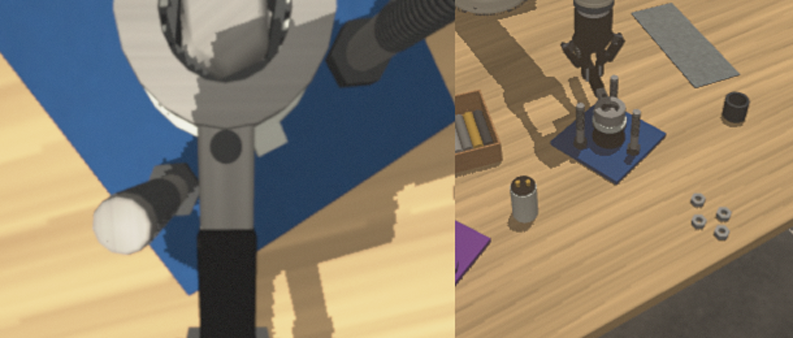

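```bash
python3 - <<'E'
from st import *
import pickle
s,st=pickle.load(open("wb.pkl","rb")); c0=cam(s,st)
imaging.snapshot("wrist"); st=bot.get_state(); s2=imaging.snapshot("wrist"); c1=cam(s2,st); pickle.dump((s2,st),open("w2.pkl","wb"))
for z in(.055,.06,.065):
    C=ray(c0,np.array([395,440])/5+[200,80]-.4,z)[0][:2]
    a=ray(c0,np.array([362,585])/5+[200,80]-.4,z)[0][:2]-B
    b=ray(c1,np.array([[274,135]])/1.3+[100,0],z)[0][:2]-B
    print(z,C,np.degrees(np.arctan2(a[1],a[0])),np.linalg.norm(a),np.degrees(np.arctan2(b[1],b[0])),np.linalg.norm(b))
report()
u=s2["color"][60:150,270:350]; save("pics/lug.png",np.hstack([cv2.resize(u,(480,540)),]))
E
```

```text
0.055 [ 0.6407 -0.0284] -158.96986715779616 0.04094149102720279 -162.4932782622986 0.03782190204641629
0.06 [ 0.6414 -0.0278] -159.34789196648748 0.039587696600492585 -163.40465880722053 0.03767644222666015
0.065 [ 0.642  -0.0273] -159.75266804135586 0.03823574743794752 -164.32286945956693 0.037540587748906076
t 17.2 pos [0.5289 0.0012 0.0748] yaw -14.74 tilt [ 0.0005 -0.0007 -1.    ] ring [ 0.64   -0.0291  0.0689] err tool(mm) [ 0.6367 -1.3245 -0.0003]
F [ 2.0311 -5.0066 -2.0305] T [-0.8422 -0.5583  0.5562] Fcw tangential -4.334023007632508 op 0.21133078870475439 q6 1.7663840749401085
torque 1.0582655681308042 mount est 0.13228319601635052
```

View pics/lug.png

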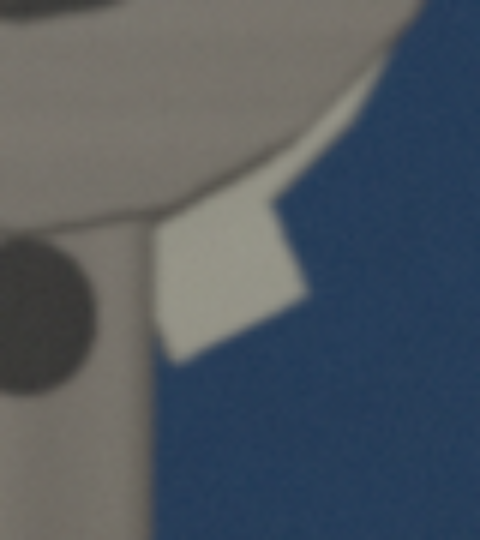

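```bash
python3 - <<'E'
from st import *
import pickle
s,st=pickle.load(open("wb.pkl","rb")); c0=cam(s,st); s,st=pickle.load(open("w2.pkl","rb")); c1=cam(s,st)
for z in(.055,.06,.064):
    a=ray(c0,np.array([359,598])/5+[200,80]-.4,z)[0][:2]-B
    b=ray(c1,np.array([310.2,114.8])-.4,z)[0][:2]-B
    e=ray(c1,np.array([[299.2,120.8],[321.2,108.8]])-.4,z)[:,:2]; d=e[1]-e[0]
    g=ray(c0,np.array([[335,593],[383,603]])/5+[200,80]-.4,z)[:,:2]; h=g[1]-g[0]
    ang=lambda v:np.degrees(np.arctan2(v[1],v[0]))
    print(z,ang(a),np.linalg.norm(a),ang(b),np.linalg.norm(b),"edge",ang(h),ang(d),np.linalg.norm(h),np.linalg.norm(d))
E
```

```text
0.055 -159.0117800745822 0.04470398148809937 -166.62269273519865 0.04217790720795288 edge -69.03023340337691 -76.94990792769852 0.013376094969640949 0.012843186839941269
0.06 -159.358179166611 0.04330125019990517 -167.33957553952024 0.04193740013729814 edge -69.03023340337663 -76.94990792769863 0.01320168846835838 0.01244785282479752
0.064 -159.6518783961181 0.04218027293554842 -167.91895775255787 0.04174977016027764 edge -69.03023340337724 -76.94990792769822 0.013062163267332257 0.012131585612682549
```

Emit:
{"api": "arm_command", "payload": {
  "plan": "0 -0.08 0 0 0 0.16; 0 -0.16 0 0 0 0.3; 0 -0.16 0 0 0 0.3; 0 -0.16 0 0 0 0.3; 0 -0.16 0 0 0 0.3"
}}

```text
t: 17.82
position: [0.5302, 0.0056, 0.0748]
tool_rot: [0.0, 0.989, -0.149, 0.0]
wrist_force: [2.6, -6.1, -3.5]
opening: 0.219
```

```bash
python3 - <<'E'
from st import *
for i in range(3): imaging.snapshot("scene"); report()
E
```

```text
t 17.875 pos [0.5302 0.0056 0.0748] yaw -17.13 tilt [ 0.0006 -0.0011 -1.    ] ring [ 0.64   -0.0293  0.0689] err tool(mm) [ 0.6155 -1.5049 -0.0007]
F [ 1.8113 -5.3063 -3.202 ] T [-0.9802 -0.5803  0.7331] Fcw tangential -4.551436228654102 op 0.21890575917070643 q6 1.8169987230079188
torque 1.2602841707392156 mount est 0.15753552134240195
t 17.925 pos [0.5302 0.0056 0.0748] yaw -17.13 tilt [ 0.0006 -0.0011 -1.    ] ring [ 0.64   -0.0293  0.0689] err tool(mm) [ 0.6105 -1.5189 -0.0007]
F [ 2.5069 -5.0553 -3.5308] T [-0.9045 -0.5372  0.6887] Fcw tangential -4.109592460460362 op 0.21334883572936567 q6 1.8169927683649632
torque 1.1646973508244711 mount est 0.1455871688530589
t 17.975 pos [0.5302 0.0056 0.0748] yaw -17.13 tilt [ 0.0007 -0.0011 -1.    ] ring [ 0.64   -0.0293  0.0689] err tool(mm) [ 0.613  -1.5063 -0.0007]
F [ 1.9198 -6.1102 -1.4519] T [-0.8764 -0.5607  0.6921] Fcw tangential -5.289148979997119 op 0.21498218698977747 q6 1.8170072158015975
torque 1.3047326085235098 mount est 0.16309157606543873
```

Emit:
{"api": "arm_command", "payload": {
  "plan": "0.02 0.4 0 0 0 -0.75; 0.08 0.8 0 0 0 -1.5; 0.18 1.19 0 0 0 -2.25; 0.32 1.56 0 0 0 -3; 0.5 1.92 0 0 0 -3.75; 0.71 2.26 0 0 0 -4.5; 0.71 2.26 0 0 0 -4.5; 0.71 2.26 0 0 0 -4.5"
}}

```text
t: 18.98
position: [0.5313, -0.0641, 0.0748]
tool_rot: [-0.001, 0.987, 0.163, 0.001]
wrist_force: [6.1, -0.2, -4.6]
opening: 0.219
```

```bash
python3 st.py
```

```text
t 18.975 pos [ 0.5313 -0.0641  0.0748] yaw 18.81 tilt [ 0.0025  0.0019 -1.    ] ring [ 0.6407 -0.0279  0.0692] err tool(mm) [0.2454 0.2084 0.0005]
F [ 6.1472 -0.2225 -4.6435] T [-0.1696 -0.9292 -0.2321] Fcw tangential -2.1328389948822815 op 0.21879098140314357 q6 1.0572538079006109
torque 0.014195922883014633 mount est 0.0017744903603768292
```

Emit:
{"api": "arm_command", "payload": {
  "plan": "0.03 0 -0.1 0 0 0; 0.03 0 -0.25 0 0 0; 0.03 0 -0.45 0 0 0; 0.03 0 -0.7 0 0 0; 0.03 0 -0.7 0 0 0"
}}

```text
t: 19.6
position: [0.5307, -0.0639, 0.0956]
tool_rot: [-0.001, 0.986, 0.164, -0.001]
wrist_force: [0.7, -0.2, -4.5]
opening: 0.216
```

```bash
python3 st.py
```

```text
t 19.6 pos [ 0.5307 -0.0639  0.0956] yaw 18.86 tilt [-0.0013  0.0014 -1.    ] ring [ 0.64   -0.0276  0.0895] err tool(mm) [ 0.7738  0.7037 -0.0018]
F [ 0.7177 -0.2218 -4.4622] T [-0.0896  0.1317  0.0651] Fcw tangential -0.432982250788833 op 0.2158859728632813 q6 1.0575616751167511
torque 0.11532390139665646 mount est 0.014415487674582058
```

Emit:
{"api": "arm_command", "payload": {
  "plan": "0 0 -0.8 0 0 0; 0 0 -1.8 0 0 0; 0 0 -2.7 0 0 0; 0 0 -3.2 0 0 0; 0.1 -1.5 -3.2 0 0 0.3; 0.2 -3.2 -3.2 0 0 0.7; 0.3 -4.9 -3.2 0 0 1.1; 0.4 -6.6 -3.2 0 0 1.5; 0.5 -8.3 -3.2 0 0 1.9; 0.6 -10 -3.2 0 0 2.3; 0.7 -11.6 -3.2 0 0 2.6; 0.78 -12.8 -3.2 0 0 2.79"
}}

```text
t: 21.1
position: [0.4277, 0.3082, 0.1906]
tool_rot: [0.0, 1.0, -0.03, -0.001]
wrist_force: [0.4, -0.9, -4.8]
opening: 0.211
```

Emit:
{"api": "arm_command", "payload": {
  "plan": "0 0 0 0 0 0; 0 0 1 0 0 0; 0 0 2.2 0 0 0; 0 0 3.4 0 0 0; 0 0 4.4 0 0 0; 0 0 5 0 0 0; 0 0 5.2 0 0 0; 0 0 5.2 0 0 0"
}}

```text
t: 22.1
position: [0.4295, 0.3064, 0.0364]
tool_rot: [-0.0, 1.0, -0.03, 0.0]
wrist_force: [-0.7, -1.0, -4.0]
opening: 0.218
```

```bash
python3 st.py
```

```text
t 22.1 pos [0.4295 0.3064 0.0364] yaw -3.49 tilt [ 0.0005  0.0003 -1.    ] ring [0.5444 0.2984 0.0305] err tool(mm) [116.2191 319.9675  -0.0458]
F [-0.6985 -0.9671 -3.9956] T [0.0092 0.068  0.008 ] Fcw tangential -1.107234028303486 op 0.21769166057884634 q6 2.1868443751205286
torque 0.4460836995377469 mount est 0.05576046244221836
```

Emit:
{"api": "arm_command", "payload": {
  "plan": "0 0 0.3 0 0 0; 0 0 0.6 0 0 0; 0 0 0.75 0 0 0; 0 0 0.85 0 0 0; 0 0 0.9 0 0 0; 0 0 0.9 0 0 0; 0 0 0.9 0 0 0"
}}

```text
t: 22.98
position: [0.4295, 0.3067, 0.0103]
tool_rot: [-0.0, 1.0, -0.03, 0.0]
wrist_force: [-5.5, -2.3, 5.2]
opening: 0.218
```

Emit:
{"api": "arm_command", "payload": {
  "plan": "0 0 0 0 0 0; 0 0 0 0 0 0; 0 0 0 0 0 0; 0 0 0 0 0 0; 0 0 0 0 0 0; 0 0 0 0 0 0; 0 0 0 0 0 0; 0 0 0 0 0 0",
  "grip": -1
}}

```text
t: 23.98
position: [0.4292, 0.3064, 0.0089]
tool_rot: [-0.0, 1.0, -0.03, 0.0]
wrist_force: [-0.1, -0.4, 0.4]
opening: 0.997
```

Emit:
{"api": "arm_command", "payload": {
  "plan": "0 0 -0.5 0 0 0; 0 0 -1.5 0 0 0; 0 0 -3 0 0 0; 0 0 -5 0 0 0; 0 0 -7 0 0 0; 0 0 -8.8 0 0 0; 0 0 -9.7 0 0 0; 0 0 -9.7 0 0 0; 0 0 -9.7 0 0 0"
}}

```text
t: 25.1
position: [0.429, 0.3063, 0.299]
tool_rot: [0.0, 1.0, -0.03, -0.0]
wrist_force: [0.7, -0.4, 0.1]
opening: 1.002
```

```bash
python3 - <<'E'
from st import *
import pickle
st,M=report()
st=bot.get_state(); s=imaging.snapshot("wrist"); pickle.dump((s,st),open("we.pkl","wb"))
t=imaging.snapshot("side"); save("pics/end.png",np.hstack([s["color"],cv2.resize(t["color"][100:380,60:480],(630,420))]),.65)
E
```

```text
t 25.1 pos [0.429  0.3063 0.299 ] yaw -3.47 tilt [-0.001  -0.0006 -1.    ] ring [0.5439 0.2983 0.2929] err tool(mm) [116.6897 319.8441   0.1019]
F [ 0.7436 -0.3584  0.1167] T [ 0.0101 -0.0131  0.0084] Fcw tangential 0.43601004366545904 op 1.0021781254005688 q6 2.1869581420866133
torque -0.16423853851689432 mount est -0.02052981731461179
```

View pics/end.png

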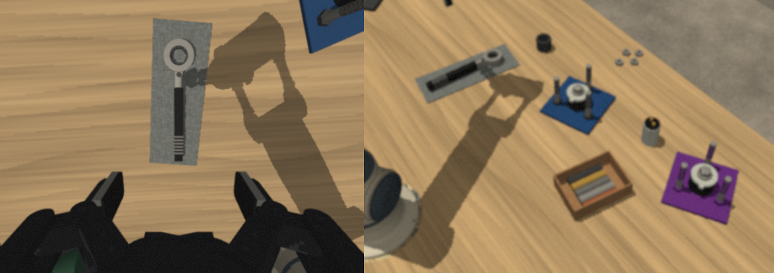

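```bash
python3 - <<'E'
from st import *
import pickle
s,st=pickle.load(open("we.pkl","rb"));c=cam(s,st)
r=ray(c,np.array([179,55])/.65,.03)[0]; h=ray(c,np.array([179,158])/.65,.038)[0]
a=np.radians(-7.4);Rm=np.array([[np.cos(a),np.sin(a)],[-np.sin(a),np.cos(a)]])
u=(h-r)[:2];u/=np.linalg.norm(u)
print("mat frame ring",Rm@(r[:2]-[.452,.306]),"grip",Rm@(r[:2]+.115*u-[.452,.306]))
print(bot.job_done())
E
```

```text
mat frame ring [0.0931 0.0029] grip [-0.0216 -0.0051]
the job is handed in; nothing more can be done
None
```

I tightened the blue foot's bolt to its stop with the wrench, laid the wrench back flat on its mat, and handed the job in at about 25 s.

- **Seating:** I found the bolt at (0.641, −0.028) and pressed and swung the ring until it dropped on. Its underside then measured 0.0686 m against 0.069 m expected.
- **Tightening:** Two clockwise strokes turned the bolt. The torque stayed mostly at 0.25–0.5 N m of drag, then rose at the stop. I pulled up to about 1.25 N m, which puts the mount at roughly 0.15–0.16 rad. Just before the last 2.5° of pull, the lug seen by the wrist camera had turned about 0.138 rad, against about 0.137 rad from torque.
- **Release:** I swung back until the torque was about zero, and the ring lifted off without binding.
- **Final checks:** The wrench lies on the mat with its ring at (93, 3) mm and grip point at (−22, −5) mm in the mat's frame. The gripper is open and well clear. By eye, the carton, capacitor and pipe collar look unmoved.

Some readings were less certain:
- Turning the tool 3° after the first stop reading hardly raised the torque, which I put down to noise or give in the grip.
- The first pixel readings from the two fixed cameras disagreed by about 10 mm, so I worked from the wrist camera instead.
- I did not measure the bolt's final angle directly. The stop is inferred from the torque and the mount's twist.

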